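# Inspect the foot of a trimmed cup under the reading lens

## Robot

A 7-joint arm with a two-finger parallel gripper is mounted at the origin on the work surface. World frame = base frame: x ahead of the robot, y to its left, z up, the work surface at z = 0. Lengths are in m, angles in rad, forces in N, time in s.
With the tool pointing down it reaches from about 0.4 to 0.85 m from the base axis. Payload 10.4 kg.
Tool frame: the origin (TCP) lies midway between the tips of the shut fingers; the grasp point (between the pads) lies 19 mm behind it; z points along the fingers, y is the direction in which the jaws open and shut (so a half turn about z gives the same grasp; the last joint's range is limited). The gripper opens to 85 mm and grips with 20 to 120 N. Pads are 22 mm wide; open, the fingers measure 114 mm over their backs; the gripper's body (76 mm by 85 mm) begins 54 mm behind the grasp point. The pads swing forward as they close: fully open they stand 13 mm farther back than shut.
Start: joints at [1.142, 0.332, -0.065, 1.46, 0.022, 1.35, -0.088], TCP at [0.247, -0.574, 0.231] pointing down, gripper open.
Joint ranges: [-2.6, 2.6], [-0.5, 2.12], [-1.47, 1.34], [0.16, 2.42], [-1.27, 4.41], [0.06, 2.06], [-2.6, 2.6]. Speed limits (rad/s): [2.22, 2.22, 2.79, 2.79, 3.14, 3.14, 3.14].

## Interface

Orientations are given as a unit quaternion [x, y, z, w].
In Python, from workcell import manip, camera, camera_info, workorder, nets gives the robot as it stands.
- The arm moves only by the tool apply_moves, never from a script. Its argument "commands" is a list of rows, each a list of 5 numbers: the shift along the tool's x, y, z in m, then the turn about the tool's z in degrees, then the gripper command: -1 is fully open, 1 is shut, values between are in proportion. A call has 1 to 5 rows; each row shifts and turns the pose as measured when the row begins, along the tool's axes as they then stand; what a row does not reach is not made up. A row lasts 1/12 s, in which the tool goes at most 41.7 mm and 7.16 degrees, less where a joint would pass 70% of its speed; a pose out of reach is approached as far as the arm can. A call is refused whole if a number of a shift passes 0.0417 or a number of a turn 7.16, either way. A call with a gripper value outside its range is refused whole. The fingers move at their own pace and stop on an object; "squeeze" is the grip in N (left out, the last holds). Time passes only in rows, so rows that do not move let the fingers close. It gives the time, the measured TCP pose, the force and the opening at its end, in the units of the state.
- manip.get_obs(): the state, without advancing time (a new reading comes with each control period).
- camera(name): name is "scene" or "top" or "wrist"; returns (picture, depth): 420x560x3 uint8, red, green, blue; 420x560 float32, m along the optical axis (not along the pixel's ray), 0 where there is no reading.
- camera_info(name): a dict with "camera_matrix" (3x3 intrinsics, pixels), "xyz" and "rotation" of the camera in the world; the wrist camera has in their place "T_tool_cam" (4x4, takes a point from camera to tool coordinates, whose origin is the TCP and whose axes are the flange's). Camera axes: x right, y down, z forward; pixel columns grow to the right and rows downward; lengths in m; the calibration is good to about 2 mm. A picture is of the moment at which its call begins: read the wrist's pose just before it. camera_info takes no time and is no camera call.
- workorder.hand_in(): hands the job in, once; it reports no verdict.
Trained networks look in the newest picture that a camera, given by its name, has taken for a name from the list of things; names that differ only in an ending like _2 or _b are one class to them, and where a whole thing is asked for, a point or a joint stands for the part that bears it (a point fixed in the world has none). Each returns a list of dicts, best first, with "conf" (0 to 1); they miss things now and then, are a little off and sometimes report something else, mostly with a low value. They report only what shows in the picture. A call takes as long as a camera call.
- nets.look_for(camera, thing): "rect" ([left, top, width, height] in pixels, round what is visible of it).
- nets.place_of(camera, thing): "xy" ([column, row] in pixels: a listed point, or the origin of a listed thing).
The state is a dict: "clock": time; "joint_pos": joint angles; "joint_velocities": joint speeds; "tau": joint torques, N m; "position": TCP position; "ee_rot": TCP orientation; "ft_force": force on the tool from outside, world axes, zero at the start; "torque": the same for the moment, N m; "grip_width": opening from 0.0 (shut) to 1.0 (fully open).
Only numpy, scipy, OpenCV 4.12 (cv2) and the standard library are available. Lean on these libraries where they do the work, as an engineer would, in place of code of your own. Each camera call takes 0.05 s, during which the arm holds its last target. There are 200 camera calls.

## Task

Set the cup with the blue foot ring, still foot up, over the wooden chuck on the banding wheel so that its rim sits flat on the chuck's shoulder; do not drop it. Then take the reading lens by its handle and hold it level and still, centred over the cup's foot with the glass at the height of the red pointer of the throwing gauge, and finish while holding it there. Do not touch the cup or the gauge with the lens, do not shift the pointer, and leave the other cups, the tools and the jar where they are.

Things in the scene. Friction and masses are not known exactly. Their poses are not given: they have to be found in the camera images.
- cup: small clay cup, loose, standing foot up (mouth down) on the ware board: outside diameter 58 mm with straight sides from the rim to 48 mm up, then narrowing to 48 mm across at the flat of the base 56 mm up; top of the foot ring 62 mm up, the ring cobalt blue and 42 mm across; hollow, mouth 49 mm wide, inside depth 49 mm; about 130 g. Origin at the centre of the rim plane (its underside as it stands), z up through the foot
- cup_b: bystander cup of the same shape and size, foot ring plain clay, foot up on the ware board; origin under its centre
- cup_c: another bystander cup like cup_b; origin under its centre
- ware_board: wooden ware board, fixed, 300 x 110 x 20 mm, x along its length; the three cups stand in a row along its x axis, 90 mm apart (which is which varies). Origin at the centre of its underside
- wheel: banding wheel on the table: iron foot 124 mm across, round aluminium head 180 mm across with its top 58 mm above the table, turning freely with light friction. Origin at the centre of its underside, on its axis; the gauge stands 210 mm from the axis towards the wheel's +x
- chuck_seat (a point): on the wheel's axis at the height of the shoulder of the wooden chuck fixed on the wheel head, 100 mm above the table. The shoulder is flat, 64 mm across; from it rises the chuck's nose, 39 mm across reduced to 28 mm at its top, 22 mm high, which goes inside the cup's mouth; the seated cup's origin lies at this point
- gauge: throwing gauge, fixed: round iron foot 96 mm across, upright steel rod 10 mm thick, 314 mm high in all. Origin at the centre of its underside; its pointer arm reaches 85 mm to its -x, towards the wheel
- pointer (a joint): height setting of the gauge's sliding pointer, m: the tip is 0.205 + this value above the table; it keeps its place by friction (about 15 N) and must not be shifted
- pointer_tip (a point): end of the red pointer tip, 125 mm from the wheel's axis; its height is the marked working height for the middle of the lens glass
- lens: reading lens lying flat on the table, loose, about 140 g: round steel rim 84 mm across and 14 mm thick around clear glass 72 mm across, a dark wooden handle 16 mm wide and 18 mm high (flat underside flush with the rim's) from 58 to 156 mm out from the glass centre along its -x, a brass ferrule between. Origin at the centre of the underside of the rim, under the glass centre; x away from the handle, z up. Balances about 48 mm from the glass centre on the handle side
- lens_center (a point): middle of the glass of the lens, 7 mm above its underside
- ribbon_tool: bystander trimming tool, 174 mm long, lying flat; origin near its middle, underside
- wood_rib: bystander flat wooden rib 95 x 45 x 6 mm; origin under its centre
- slip_jar: bystander closed jar 64 mm across, 85 mm high; origin under its centre
- caliper: bystander aluminium caliper about 130 mm long, lying flat; origin under its centre

How it is judged:
By the outcome, as a careful person would: the job done as asked, in the order asked, and still so for the second after the job is handed in, while the arm keeps its last pose, push and grip.
It also fails if it takes over 53 s, if anything falls off the work surface, if the arm or the gripper's body presses on something with over 40 N, if the wrist force passes 120 N, or if a joint passes its speed limit or range.

## Working session

There is one attempt and no reset: what is moved stays moved. The work goes in short steps, Python scripts to look and compute and a tool call to move; the robot and the scene stay as the last step left them, time stands still between calls to the robot, and variables do not carry over. Pictures are saved under pics/ and viewed, about 8 in all and at most 12, crops included, and the job is handed in when it is done.

Besides the shell and the picture viewer there is one more tool, called after "Call:" as a command line: name --pt "numbers of a row" for each row, then --argument value for the rest. apply_moves: Moves the arm, as the interface text tells. Its arguments: {"type":"object","properties":{"commands":{"type":"array","items":{"type":"array","items":{"type":"number"}}},"squeeze":{"type":"number"}},"required":["commands"]}

```bash
mkdir -p pics; cat > h.py <<'E'
import numpy as np, cv2
from scipy.spatial.transform import Rotation as R
from workcell import manip, camera, camera_info, workorder, nets
def pose(name,o=None):
    i=camera_info(name); K=np.array(i["camera_matrix"])
    if "T_tool_cam" in i:
        o=o or manip.get_obs(); T=np.eye(4); T[:3,:3]=R.from_quat(o["ee_rot"]).as_matrix(); T[:3,3]=o["position"]
        T=T@np.array(i["T_tool_cam"]); return K,T[:3,:3],T[:3,3]
    r=np.array(i["rotation"]); r=r if r.shape==(3,3) else R.from_quat(r).as_matrix()
    return K,r,np.array(i["xyz"])
def ray(P,uv):
    K,r,t=P; return r@np.linalg.solve(K,[uv[0],uv[1],1.]),t
def onz(P,uv,z):
    d,t=ray(P,uv); return t+d*(z-t[2])/d[2]
def cloud(P,dep):
    K,r,t=P; v,u=np.indices(dep.shape); p=np.stack([(u-K[0,2])/K[0,0]*dep,(v-K[1,2])/K[1,1]*dep,dep],-1)
    return p@r.T+t
def proj(P,p):
    K,r,t=P; c=K@(r.T@(np.asarray(p)-t)); return c[:2]/c[2]
def save(n,im): cv2.imwrite("pics/"+n+".png",im[:,:,::-1])
E
python3 - <<'E'
from h import *
np.set_printoptions(precision=4,suppress=True)
o=manip.get_obs(); print(o)
for c in("top","scene"):
    P=pose(c); im,d=camera(c); save(c+"1",im); np.savez(c+"1",im=im,d=d); print(c,P[1].round(3).tolist(),P[2],P[0][0,0])
    for t in("cup","ware_board","wheel","chuck_seat","gauge","pointer_tip","lens","lens_center","slip_jar","caliper","wood_rib","ribbon_tool"):
        r=nets.place_of(c,t)[:3]
        print(t,[(np.round(x["xy"]).tolist(),round(x["conf"],2),onz(P,x["xy"],0)[:2].round(3).tolist()) for x in r])
print(camera_info("wrist"))
E
```

```text
{'clock': 0.0, 'joint_pos': array([ 1.1424,  0.3328, -0.0647,  1.4609,  0.0216,  1.3499, -0.0885]), 'joint_velocities': array([ 0.0005, -0.0009, -0.0001, -0.0005, -0.0015,  0.0003,  0.002 ]), 'tau': array([  0.0002, -62.5448,   0.0487, -39.1611,   0.0161,   0.0097,
        -0.0001]), 'position': array([ 0.2466, -0.5739,  0.2305]), 'ee_rot': array([ 0.9795,  0.2015, -0.0002, -0.0007]), 'ft_force': array([ 0.3578, -0.1115,  0.4273]), 'torque': array([-0.026 ,  0.0045,  0.0139]), 'grip_width': 1.000520590857746}
top [[0.041, -0.979, 0.201], [-0.999, -0.04, 0.007], [0.001, -0.201, -0.98]] [ 0.3211 -0.0332  1.2775] 428.17437154659694
cup [([175.0, 202.0], 0.79, [0.61, 0.285]), ([176.0, 234.0], 0.77, [0.511, 0.274]), ([171.0, 263.0], 0.73, [0.424, 0.281])]
ware_board [([172.0, 232.0], 0.78, [0.517, 0.285])]
wheel [([104.0, 219.0], 0.7, [0.547, 0.495]), ([274.0, 222.0], 0.67, [0.56, -0.021])]
chuck_seat [([272.0, 214.0], 0.83, [0.582, -0.013])]
gauge [([250.0, 165.0], 0.81, [0.738, 0.061]), ([174.0, 231.0], 0.33, [0.519, 0.281])]
pointer_tip [([258.0, 158.0], 0.52, [0.76, 0.038])]
lens [([3
[... 1052 characters left out ...]
3]), ([345.0, 171.0], 0.57, [0.579, 0.315]), ([361.0, 138.0], 0.41, [0.55, 0.505])]
slip_jar [([241.0, 359.0], 0.86, [0.668, -0.425])]
caliper [([362.0, 138.0], 0.6, [0.552, 0.507])]
wood_rib [([169.0, 379.0], 0.76, [0.548, -0.561]), ([354.0, 242.0], 0.68, [0.747, 0.053]), ([289.0, 212.0], 0.43, [0.512, 0.049])]
ribbon_tool [([175.0, 336.0], 0.82, [0.485, -0.469])]
{'camera_matrix': array([[365.5747,   0.    , 277.0017],
       [  0.    , 365.5747, 211.9253],
       [  0.    ,   0.    ,   1.    ]]), 'T_tool_cam': array([[ 0.0004, -0.9575, -0.2885,  0.0727],
       [ 1.    ,  0.0006, -0.0004, -0.0013],
       [ 0.0005, -0.2885,  0.9575, -0.1427],
       [ 0.    ,  0.    ,  0.    ,  1.    ]])}
```

View pics/top1.png

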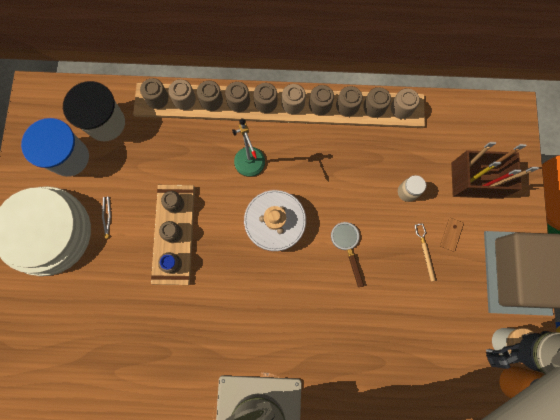

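View pics/scene1.png

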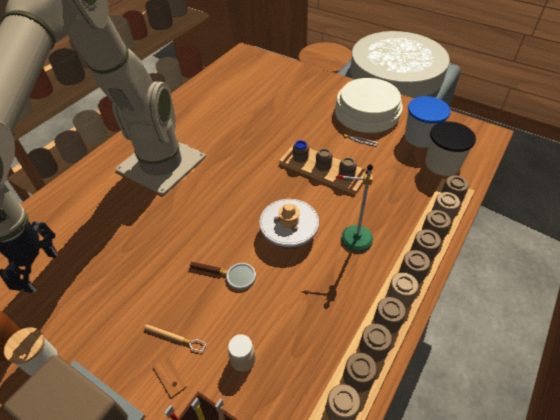

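The top view shows the blue-footed cup at (169,263), the robot-side end of the row. The wheel and chuck are at (275,218), the gauge at (250,162) with its red pointer at about (254,156), and the lens at (345,236) with its handle running to (360,285). In the scene view the blue cup is at (301,148) and the red tip at (340,177).

```bash
python3 - <<'E'
from h import *
np.set_printoptions(precision=4,suppress=True)
lines={}
for c in("top","scene"):
    z=np.load(c+"1.npz"); im,d=z["im"],z["d"]; P=pose(c); X=cloud(P,d); hsv=cv2.cvtColor(im,cv2.COLOR_RGB2HSV)
    print(c)
    ins=(X[...,0]>.3)&(X[...,0]<.9)&(abs(X[...,1])<.4)&(d>0)
    b=ins&(hsv[...,0]>105)&(hsv[...,0]<130)&(hsv[...,1]>150)&(X[...,2]>.04)
    v,u=np.nonzero(b); print("blue n",len(u),(u.min()+u.max())/2,(v.min()+v.max())/2,np.median(X[b],0), onz(P,(u.mean(),v.mean()),.082))
    w=ins&(abs(X[...,2]-.058)<.006)&(np.hypot(X[...,0]-.56,X[...,1]+.015)<.12)
    p=X[w][:,:2].astype(np.float32); e=cv2.minEnclosingCircle(p); print("wheel",len(p),e,np.median(X[w][:,2]))
    n=ins&(X[...,2]>.118)&(X[...,2]<.13)&(np.hypot(X[...,0]-.56,X[...,1]+.015)<.06); print("nose",n.sum(),X[n].mean(0) if n.any() else 0)
    r=ins&((hsv[...,0]<6)|(hsv[...,0]>174))&(hsv[...,1]>170)&(hsv[...,2]>110)&(X[...,0]>.5)&(X[...,1]>-.1)
    v,u=np.nonzero(r); print("red",[(a,bb,X[bb,a].round(3).tolist()) for a,bb in zip(u,v)][:40])
    rod=ins&(X[...,2]>.15)&(X[...,0]>.6)&(X[...,1]>-.05)&(X[...,1]<.2); q=X[rod]; print("rod",len(q),[ (zz,np.median(q[abs(q[:,2]-zz)<.02],0)) for zz in (.17,.2,.23,.27,.3) if (abs(q[:,2]-zz)<.02).any()])
    l=ins&(X[...,2]>.006)&(X[...,2]<.03)&(X[...,1]<-.12)&(X[...,1]>-.35)&(X[...,0]<.6)
    q=X[l]; L=[];
    if len(q):
        m,vv=cv2.PCACompute(q[:,:2].astype(np.float32),None); print("lens",len(q),m,vv[0],q.min(0),q.max(0), "end",q[np.argmin(q[:,0])],"far",q[np.argmax(q[:,0])])
E
```

```text
top
blue n 161 167.0 261.5 [0.4205 0.2724 0.0787] [0.4201 0.2718 0.082 ]
wheel 2415 ((0.5561045408248901, -0.02183341048657894), 0.09023068100214005) 0.05810131626624804
nose 103 [ 0.5554 -0.022   0.1217]
red [(np.int64(253), np.int64(151), [0.685, 0.036, 0.27]), (np.int64(254), np.int64(151), [0.687, 0.034, 0.266]), (np.int64(252), np.int64(152), [0.684, 0.039, 0.267]), (np.int64(253), np.int64(152), [0.684, 0.036, 0.268]), (np.int64(254), np.int64(152), [0.685, 0.034, 0.265]), (np.int64(252), np.int64(153), [0.681, 0.039, 0.267]), (np.int64(253), np.int64(153), [0.681, 0.036, 0.267]), (np.int64(254), np.int64(153), [0.68, 0.033, 0.27]), (np.int64(255), np.int64(153), [0.683, 0.031, 0.264]), (np.int64(253), np.int64(154), [0.68, 0.036, 0.264]), (np.int64(254), np.int64(154), [0.679, 0.033, 0.268]), (np.int64(255), np.int64(154), [0.68, 0.031, 0.264]), (np.int64(253), np.int64(155), [0.677, 0.036, 0.265]), (np.int64(254), np.int64(155), [0.677, 0.034, 0.265]), (np.int64(255), np.int64(155), [0.678, 0.031, 0.262]), (np.int64(253), np.int64(156), [0.757, 0.052, 0.027]), (np.int64(254),
[... 1219 characters left out ...]
]), (np.int64(340), np.int64(176), [0.682, 0.035, 0.267]), (np.int64(341), np.int64(176), [0.684, 0.037, 0.267]), (np.int64(342), np.int64(176), [0.687, 0.037, 0.268]), (np.int64(340), np.int64(177), [0.684, 0.031, 0.268]), (np.int64(341), np.int64(177), [0.686, 0.033, 0.267]), (np.int64(342), np.int64(177), [0.69, 0.032, 0.27])]
rod 304 [(0.17, array([0.7491, 0.0641, 0.1702])), (0.2, array([0.7498, 0.0639, 0.2005])), (0.23, array([0.7497, 0.0634, 0.2272])), (0.27, array([0.7416, 0.0579, 0.2668])), (0.3, array([0.7496, 0.0636, 0.3063]))]
lens 874 [[ 0.4964 -0.2391]] [0.9613 0.2756] [ 0.3008 -0.3484  0.006 ] [ 0.597  -0.1207  0.0237] end [ 0.3008 -0.1377  0.0074] far [ 0.597  -0.2226  0.0068]
```

```bash
cat >> h.py <<'E'
def plan(targets,grip,step=.0405,turn=7.0):
    o=manip.get_obs(); p=np.array(o["position"]); M=R.from_quat(o["ee_rot"]).as_matrix(); y=np.degrees(np.arctan2(M[1,0],M[0,0]))
    print("at",p.round(4),"yaw",round(y,2),"tilt",np.degrees(np.arccos(-M[2,2])).round(2),"t",round(o["clock"],2))
    for x,yy,z,yaw in targets:
        d=np.array([x,yy,z])-p; dy=yaw-y; n=int(max(np.ceil(np.linalg.norm(d)/step),np.ceil(abs(dy)/turn),1)); print("->",x,yy,z,yaw,n)
        for k in range(n):
            a=np.radians(y); e=d/n
            print("[%.4f,%.4f,%.4f,%.2f,%g],"%(e[0]*np.cos(a)+e[1]*np.sin(a),e[0]*np.sin(a)-e[1]*np.cos(a),-e[2],-dy/n,grip))
            y+=dy/n
        p=np.array([x,yy,z])
E
python3 -c "
from h import *
plan([(.44,-.25,.25,23.3),(.44,.05,.25,0),(.42,.272,.25,0)],-1)"
```

```text
at [ 0.2467 -0.5743  0.2313] yaw 23.25 tilt 0.0 t 1.3
-> 0.44 -0.25 0.25 23.3 10
[0.0306,-0.0222,-0.0019,-0.00,-1],
[0.0306,-0.0222,-0.0019,-0.00,-1],
[0.0306,-0.0222,-0.0019,-0.00,-1],
[0.0306,-0.0222,-0.0019,-0.00,-1],
[0.0306,-0.0222,-0.0019,-0.00,-1],
[0.0306,-0.0221,-0.0019,-0.00,-1],
[0.0306,-0.0221,-0.0019,-0.00,-1],
[0.0306,-0.0221,-0.0019,-0.00,-1],
[0.0306,-0.0221,-0.0019,-0.00,-1],
[0.0306,-0.0221,-0.0019,-0.00,-1],
-> 0.44 0.05 0.25 0 8
[0.0148,-0.0344,-0.0000,2.91,-1],
[0.0131,-0.0352,-0.0000,2.91,-1],
[0.0113,-0.0358,-0.0000,2.91,-1],
[0.0094,-0.0363,-0.0000,2.91,-1],
[0.0076,-0.0367,-0.0000,2.91,-1],
[0.0057,-0.0371,-0.0000,2.91,-1],
[0.0038,-0.0373,-0.0000,2.91,-1],
[0.0019,-0.0375,-0.0000,2.91,-1],
-> 0.42 0.272 0.25 0 6
[-0.0033,-0.0370,-0.0000,0.00,-1],
[-0.0033,-0.0370,-0.0000,0.00,-1],
[-0.0033,-0.0370,-0.0000,0.00,-1],
[-0.0033,-0.0370,-0.0000,0.00,-1],
[-0.0033,-0.0370,-0.0000,0.00,-1],
[-0.0033,-0.0370,-0.0000,0.00,-1],
```

Call:
apply_moves --pt "0.031 -0.022 -0.002 0 -1" --pt "0.031 -0.022 -0.002 0 -1" --pt "0.031 -0.022 -0.002 0 -1" --pt "0.031 -0.022 -0.002 0 -1" --pt "0.031 -0.022 -0.002 0 -1"

```text
clock: 1.72
position: [0.3417, -0.4139, 0.2393]
ee_rot: [0.981, 0.194, -0.002, 0.0]
ft_force: [0.8, -0.6, 0.2]
grip_width: 1.001
```

Call:
apply_moves --pt "0.031 -0.022 -0.002 0 -1" --pt "0.031 -0.022 -0.002 0 -1" --pt "0.031 -0.022 -0.002 0 -1" --pt "0.031 -0.022 -0.002 0 -1" --pt "0.031 -0.022 -0.002 0 -1"

```text
clock: 2.13
position: [0.4465, -0.2448, 0.2502]
ee_rot: [0.981, 0.193, -0.002, 0.002]
ft_force: [1.2, -0.6, 0.5]
grip_width: 0.998
```

Call:
apply_moves --pt "0.015 -0.034 0 2.9 -1" --pt "0.013 -0.035 0 2.9 -1" --pt "0.011 -0.036 0 2.9 -1" --pt "0.009 -0.036 0 2.9 -1" --pt "0.008 -0.037 0 2.9 -1"

```text
clock: 2.55
position: [0.4526, -0.0481, 0.2502]
ee_rot: [0.998, 0.064, 0.0, 0.003]
ft_force: [1.4, -0.0, -0.0]
grip_width: 0.996
```

Call:
apply_moves --pt "0.006 -0.037 0 2.9 -1" --pt "0.004 -0.037 0 2.9 -1" --pt "0.002 -0.037 0 2.9 -1" --pt "-0.003 -0.037 0 0 -1" --pt "-0.003 -0.037 0 0 -1"

```text
clock: 2.97
position: [0.4512, 0.1471, 0.2507]
ee_rot: [1.0, -0.018, 0.003, 0.004]
ft_force: [1.7, 0.1, 0.4]
grip_width: 1.002
```

```bash
python3 -c "
from h import *
print(manip.get_obs()['joint_pos'].round(2))
plan([(.42,.272,.25,0)],-1)"
```

```text
[ 0.34  0.03 -0.76  1.78  0.03  1.34 -2.03]
at [0.4512 0.1471 0.2507] yaw -2.06 tilt 0.55 t 2.97
-> 0.42 0.272 0.25 0 4
[-0.0089,-0.0309,0.0002,-0.52,-1],
[-0.0086,-0.0310,0.0002,-0.52,-1],
[-0.0083,-0.0311,0.0002,-0.52,-1],
[-0.0081,-0.0312,0.0002,-0.52,-1],
```

Call:
apply_moves --pt "-0.009 -0.031 0 -0.5 -1" --pt "-0.009 -0.031 0 -0.5 -1" --pt "-0.008 -0.031 0 -0.5 -1" --pt "-0.008 -0.031 0 -0.5 -1" --pt "0 0 0 0 -1"

```text
clock: 3.38
position: [0.415, 0.2858, 0.2513]
ee_rot: [1.0, 0.004, 0.005, 0.002]
ft_force: [-0.7, 0.3, -0.1]
grip_width: 1.003
```

```bash
python3 - <<'E'
from h import *
np.set_printoptions(precision=4,suppress=True)
o=manip.get_obs(); print(o['joint_pos'].round(2),o['ft_force'],o['torque'])
P=pose("wrist",o); im,d=camera("wrist"); save("w1",im); X=cloud(P,d); hsv=cv2.cvtColor(im,cv2.COLOR_RGB2HSV)
b=(hsv[...,0]>105)&(hsv[...,0]<130)&(hsv[...,1]>150)&(X[...,2]>.06)&(d>0)
q=X[b]; print("blue",b.sum(),cv2.minEnclosingCircle(q[:,:2].astype(np.float32)),np.median(q[:,2]))
bd=(abs(X[...,2]-.02)<.005)&(d>0); q=X[bd][:,:2].astype(np.float32); print("board",len(q),cv2.minAreaRect(q),q.min(0),q.max(0))
print([(np.round(r["xy"]).tolist(),r["conf"],onz(P,r["xy"],.02)[:2]) for r in nets.place_of("wrist","cup")])
plan([(.42,.272,.25,0)],-1)
E
```

```text
[ 0.14  0.13 -0.9   1.71  0.11  1.35 -2.34] [-0.6716  0.318  -0.1296] [0.0356 0.0158 0.0289]
blue 452 ((0.42185306549072266, 0.26834636926651), 0.017969666048884392) 0.07727682698444208
board 18639 ((0.46649083495140076, 0.4020496606826782), (0.22004291415214539, 0.356915682554245), 1.6734392642974854) [0.3587 0.2206] [0.5793 0.5786]
[([284.0, 78.0], 0.64, array([0.5113, 0.2806])), ([288.0, 170.0], 0.59, array([0.4215, 0.2745]))]
at [0.4172 0.2809 0.2509] yaw 0.22 tilt 0.63 t 3.48
-> 0.42 0.272 0.25 0 1
[0.0027,0.0089,0.0009,0.22,-1],
```

View pics/w1.png

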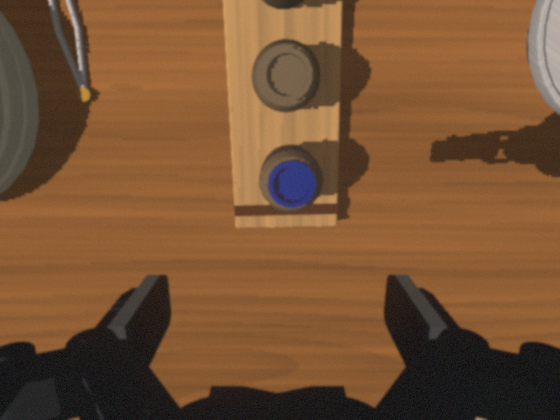

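The wrist view shows the blue ring at (293,184), with plain cups above it and board edges close to the tool x axis. I'll settle above it and re-measure once.

Call:
apply_moves --pt "0.003 0.01 0.03 -1 -1" --pt "0 0 0.03 -1 -1" --pt "0 0 0.02 -1 -1" --pt "0 0 0 0 -1" --pt "0 0 0 0 -1"

```text
clock: 3.9
position: [0.425, 0.2645, 0.1697]
ee_rot: [1.0, 0.025, 0.007, 0.004]
ft_force: [0.1, 0.6, -0.1]
grip_width: 0.997
```

```bash
python3 - <<'E'
from h import *
np.set_printoptions(precision=4,suppress=True)
o=manip.get_obs(); print(o['joint_pos'].round(2))
P=pose("wrist",o); im,d=camera("wrist"); save("w2",im); X=cloud(P,d); hsv=cv2.cvtColor(im,cv2.COLOR_RGB2HSV)
b=(hsv[...,0]>105)&(hsv[...,0]<130)&(hsv[...,1]>150)&(d>0)
v,u=np.nonzero(b); c=(u.min()+u.max())/2,(v.min()+v.max())/2
print("blue",b.sum(),c,onz(P,c,.081),np.percentile(X[b][:,2],[5,50,95]),(X[b].max(0)+X[b].min(0))/2,X[b].max(0)-X[b].min(0))
plan([(.421,.271,.028,4)],-1)
E
```

```text
[ 0.15  0.19 -0.88  1.83  0.17  1.19 -2.31]
blue 1684 (np.float64(264.0), np.float64(223.0)) [0.4206 0.2733 0.081 ] [0.0761 0.0774 0.0827] [0.4206 0.2732 0.0796] [0.0388 0.0387 0.0096]
at [0.4252 0.2643 0.1698] yaw 2.82 tilt 0.89 t 3.95
-> 0.421 0.271 0.028 4 4
[-0.0010,-0.0017,0.0354,-0.29,-1],
[-0.0009,-0.0017,0.0354,-0.29,-1],
[-0.0009,-0.0017,0.0354,-0.29,-1],
[-0.0009,-0.0017,0.0354,-0.29,-1],
```

```bash
python3 - <<'E'
s=open('h.py').read()
i=s.index("def plan"); s=s[:i]+'''def plan(targets,grip,step=.0405,turn=7.0):
    o=manip.get_obs(); p=np.array(o["position"]); M=R.from_quat(o["ee_rot"]).as_matrix(); y=np.degrees(np.arctan2(M[1,0],M[0,0]))
    print("at",p.round(4),"yaw",round(y,2),"tool z",M[:,2].round(4),"t",round(o["clock"],2),"F",np.round(o["ft_force"],1),"w",round(o["grip_width"],3))
    for x,yy,z,yaw in targets:
        d=np.array([x,yy,z])-p; dy=yaw-y; n=int(max(np.ceil(np.linalg.norm(d)/step),np.ceil(abs(dy)/turn),1)); print("->",x,yy,z,yaw,n)
        for k in range(n):
            e=M.T@d/n; print("[%.4f,%.4f,%.4f,%.2f,%g],"%(*e,-dy/n,grip)); M=M@R.from_euler("z",-dy/n,degrees=True).as_matrix()
        p=np.array([x,yy,z]); y=yaw
'''
open('h.py','w').write(s)
E
python3 -c "
from h import *
plan([(.4206,.2733,.1,4),(.4206,.2733,.028,4)],-1,.025)"
```

```text
at [0.4252 0.2643 0.1698] yaw 2.82 tool z [ 0.0133 -0.0081 -0.9999] t 3.95 F [0.1 0.1 0. ] w 1.001
-> 0.4206 0.2733 0.1 4 3
[-0.0017,-0.0033,0.0232,-0.39,-1],
[-0.0016,-0.0033,0.0232,-0.39,-1],
[-0.0016,-0.0033,0.0232,-0.39,-1],
-> 0.4206 0.2733 0.028 4 3
[-0.0003,-0.0002,0.0240,0.00,-1],
[-0.0003,-0.0002,0.0240,0.00,-1],
[-0.0003,-0.0002,0.0240,0.00,-1],
```

Call:
apply_moves --pt "-0.002 -0.0035 0.02 -0.4 -1" --pt "-0.002 -0.003 0.02 -0.4 -1" --pt "-0.001 -0.003 0.02 -0.4 -1" --pt "0 0 0 0 -1" --pt "0 0 0 0 -1"

```text
clock: 4.37
position: [0.4263, 0.273, 0.1159]
ee_rot: [0.999, 0.031, 0.012, 0.003]
ft_force: [0.6, -0.2, 1.1]
grip_width: 1.0
```

```bash
python3 -c "
from h import *
plan([(.4206,.2733,.028,4)],-1,.025)"
```

```text
at [0.4263 0.273  0.1159] yaw 3.57 tool z [ 0.0238 -0.0051 -0.9997] t 4.37 F [ 0.6 -0.2  1.1] w 1.0
-> 0.4206 0.2733 0.028 4 4
[-0.0019,-0.0003,0.0219,-0.11,-1],
[-0.0019,-0.0003,0.0219,-0.11,-1],
[-0.0019,-0.0003,0.0219,-0.11,-1],
[-0.0019,-0.0003,0.0219,-0.11,-1],
```

Call:
apply_moves --pt "-0.002 0 0.025 -0.2 -1" --pt "-0.002 0 0.025 -0.2 -1" --pt "-0.002 0 0.022 0 -1" --pt "-0.002 0 0.012 0 -1"

```text
clock: 4.7
position: [0.4283, 0.2741, 0.0397]
ee_rot: [0.999, 0.032, 0.019, 0.001]
ft_force: [-0.4, -0.6, -0.6]
grip_width: 0.999
```

```bash
python3 -c "
from h import *
plan([(.4206,.2733,.028,4)],-1,.025)"
```

```text
at [0.4283 0.2741 0.0397] yaw 3.62 tool z [ 0.0385 -0.     -0.9993] t 4.7 F [-0.4 -0.6 -0.6] w 0.999
-> 0.4206 0.2733 0.028 4 1
[-0.0082,0.0003,0.0114,-0.38,-1],
```

Call:
apply_moves --pt "-0.008 0 0.011 0 -1" --pt "-0.003 0 0 0 -1" --pt "-0.001 0 0 0 -1"

```text
clock: 4.95
position: [0.4183, 0.2732, 0.0299]
ee_rot: [0.999, 0.03, 0.02, 0.001]
ft_force: [0.8, -0.2, 0.6]
grip_width: 1.003
```

```bash
python3 -c "
from h import *
plan([(.4206,.2733,.028,4)],-1,.025)"
```

```text
at [0.4183 0.2732 0.0299] yaw 3.45 tool z [ 4.000e-02  1.000e-04 -9.992e-01] t 4.95 F [ 0.8 -0.2  0.6] w 1.003
-> 0.4206 0.2733 0.028 4 1
[0.0022,0.0001,0.0020,-0.55,-1],
```

Call:
apply_moves --pt "0.003 0 0.001 0 -1" --pt "0 0 0 0 1" --pt "0 0 0 0 1" --pt "0 0 0 0 1" --pt "0 0 0 0 1" --squeeze 40

```text
clock: 5.37
position: [0.4255, 0.2746, 0.0345]
ee_rot: [0.999, 0.029, 0.024, -0.0]
ft_force: [0.0, 0.1, -0.9]
grip_width: 0.664
```

Call:
apply_moves --pt "0 0 0 0 1" --pt "0 0 0 0 1"

```text
clock: 5.53
position: [0.426, 0.2747, 0.035]
ee_rot: [0.999, 0.029, 0.024, -0.0]
ft_force: [-0.1, -0.4, -1.2]
grip_width: 0.664
```

```bash
python3 -c "
from h import *
plan([(.4206,.2733,.2,4)],1,.025)"
```

```text
at [0.426  0.2747 0.035 ] yaw 3.32 tool z [ 0.0476  0.0024 -0.9989] t 5.53 F [-0.1 -0.4 -1.2] w 0.664
-> 0.4206 0.2733 0.2 4 7
[0.0003,0.0002,-0.0236,-0.10,1],
[0.0003,0.0002,-0.0236,-0.10,1],
[0.0003,0.0002,-0.0236,-0.10,1],
[0.0003,0.0002,-0.0236,-0.10,1],
[0.0003,0.0002,-0.0236,-0.10,1],
[0.0003,0.0002,-0.0236,-0.10,1],
[0.0003,0.0002,-0.0236,-0.10,1],
```

Call:
apply_moves --pt "0 0 -0.02 0 1" --pt "0 0 -0.03 0 1" --pt "0 0 -0.035 0 1" --pt "0 0 -0.035 0 1" --pt "0 0 -0.025 0 1"

```text
clock: 5.95
position: [0.4149, 0.2721, 0.1787]
ee_rot: [0.999, 0.03, 0.017, 0.001]
ft_force: [1.3, 0.3, -1.0]
grip_width: 0.663
```

```bash
python3 -c "
from h import *
plan([(.54,-.01,.205,-35)],1,.034)"
```

```text
at [0.4149 0.2721 0.1787] yaw 3.42 tool z [ 0.0341 -0.0017 -0.9994] t 5.95 F [ 1.3  0.3 -1. ] w 0.663
-> 0.54 -0.01 0.205 -35 10
[0.0109,0.0289,-0.0022,3.84,1],
[0.0128,0.0281,-0.0022,3.84,1],
[0.0147,0.0272,-0.0022,3.84,1],
[0.0165,0.0262,-0.0022,3.84,1],
[0.0182,0.0250,-0.0022,3.84,1],
[0.0198,0.0237,-0.0022,3.84,1],
[0.0213,0.0223,-0.0022,3.84,1],
[0.0228,0.0209,-0.0022,3.84,1],
[0.0241,0.0193,-0.0022,3.84,1],
[0.0254,0.0176,-0.0022,3.84,1],
```

Call:
apply_moves --pt "0.011 0.029 -0.004 3.8 1" --pt "0.013 0.028 -0.003 3.8 1" --pt "0.015 0.027 -0.002 3.8 1" --pt "0.0165 0.026 -0.002 3.8 1" --pt "0.018 0.025 -0.002 3.8 1"

```text
clock: 6.37
position: [0.4792, 0.1361, 0.2026]
ee_rot: [0.991, -0.134, 0.022, -0.005]
ft_force: [0.7, -0.1, -0.7]
grip_width: 0.664
```

```bash
python3 -c "
from h import *
print(manip.get_obs()['joint_pos'].round(2))
plan([(.54,-.01,.2,-35)],1,.034)"
```

```text
[ 0.35  0.09 -0.76  1.83  0.08  1.2  -2.27]
at [0.4792 0.1361 0.2026] yaw -15.4 tool z [ 0.0453  0.0041 -0.999 ] t 6.37 F [ 0.7 -0.1 -0.7] w 0.664
-> 0.54 -0.01 0.2 -35 5
[0.0194,0.0250,0.0009,3.92,1],
[0.0211,0.0236,0.0009,3.92,1],
[0.0227,0.0221,0.0009,3.92,1],
[0.0241,0.0205,0.0009,3.92,1],
[0.0255,0.0188,0.0009,3.92,1],
```

Call:
apply_moves --pt "0.019 0.025 0.001 3.9 1" --pt "0.021 0.0235 0.001 3.9 1" --pt "0.0225 0.022 0.001 3.9 1" --pt "0.024 0.0205 0.001 3.9 1" --pt "0.0235 0.017 0.001 3.9 1"

```text
clock: 6.78
position: [0.5395, -0.0153, 0.2006]
ee_rot: [0.951, -0.308, 0.022, -0.009]
ft_force: [0.9, -0.5, -1.3]
grip_width: 0.66
```

Call:
apply_moves --pt "0 0 0 0 1" --pt "0 0 0 0 1" --pt "0 0 0 0 1"

```text
clock: 7.03
position: [0.5404, -0.0235, 0.1991]
ee_rot: [0.949, -0.314, 0.021, -0.008]
ft_force: [-0.1, 0.7, -1.0]
grip_width: 0.662
```

```bash
cat > look.py <<'E'
from h import *
import sys
np.set_printoptions(precision=4,suppress=True)
o=manip.get_obs(); M=R.from_quat(o["ee_rot"]).as_matrix()
P=pose("wrist",o); im,d=camera("wrist"); save(sys.argv[1],im); X=cloud(P,d); hsv=cv2.cvtColor(im,cv2.COLOR_RGB2HSV); np.savez(sys.argv[1],X=X,im=im)
b=(hsv[...,0]>105)&(hsv[...,0]<130)&(hsv[...,1]>150)&(d>0)
q=X[b]; t=(q-o["position"])@M
print("blue",b.sum(),(q.max(0)+q.min(0))/2,"tool",(t.max(0)+t.min(0))/2,t.max(0)-t.min(0))
q=q[q[:,2]>np.median(q[:,2])]; c=q.mean(0); print("normal",np.linalg.svd(q-c)[2][2])
for th in("wheel","chuck_seat","pointer_tip"):
    print(th,[(np.round(r["xy"]).tolist(),round(r["conf"],2)) for r in nets.place_of("wrist",th)])
plan([(.5565,-.0215,.2,-35)],1,.034)
E
python3 look.py w3
python3 - <<'E'
from h import *
for c in("top","scene"):
    im,d=camera(c); X=cloud(pose(c),d); hsv=cv2.cvtColor(im,cv2.COLOR_RGB2HSV)
    b=(hsv[...,0]>105)&(hsv[...,0]<130)&(hsv[...,1]>150)&(X[...,2]>.1)&(X[...,0]>.3)&(X[...,0]<.8)&(abs(X[...,1])<.3)
    if b.sum(): print(c,b.sum(),X[b].mean(0))
    if c=="scene": save("s3",cv2.resize(im[100:300,180:440],None,fx=3,fy=3))
E
```

```text
blue 9282 [ 0.5372 -0.0222  0.2577] tool [-0.0006  0.0002 -0.0586] [0.0386 0.041  0.0347]
normal [-0.0719  0.0619  0.9955]
wheel [([270.0, 179.0], 0.66)]
chuck_seat [([262.0, 197.0], 0.68)]
pointer_tip [([69.0, 380.0], 0.21), ([488.0, 57.0], 0.18)]
at [ 0.5404 -0.0218  0.1995] yaw -36.53 tool z [ 0.046   0.0015 -0.9989] t 7.23 F [-0.2 -0.2 -1.5] w 0.662
-> 0.5565 -0.0215 0.2 -35 1
[0.0128,-0.0098,0.0003,-1.53,1],
top 11 [ 0.3210599  -0.0331721   1.27754734]
scene 118 [ 0.53752399 -0.02088871  0.24689917]
```

View pics/w3.png

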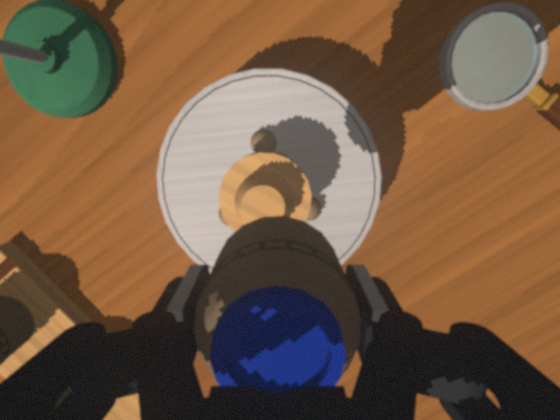

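View pics/s3.png

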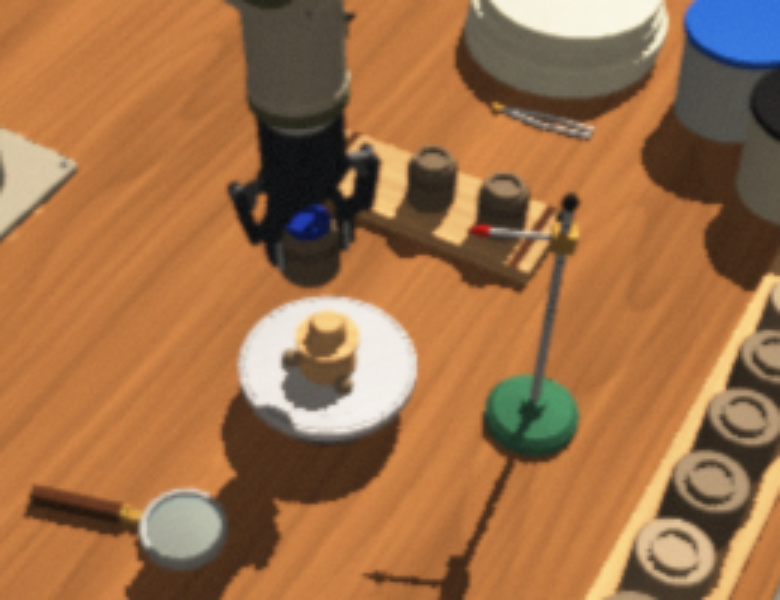

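The cup is held centred in the jaws, its blue foot at about (278,345). The chuck nose is at (262,203) and the wheel around it is clear. In the scene crop the cup hangs upright over the wheel's near side, well clear of the pointer at (480,230).

```bash
python3 - <<'E'
from h import *
np.set_printoptions(precision=4,suppress=True)
z=np.load("w3.npz"); X=z["X"]; P=pose("wrist")
r=np.hypot(X[...,0]-.5565,X[...,1]+.0215); v,u=np.indices(r.shape); ok=(v<300)
w=(r<.12)&(abs(X[...,2]-.058)<.005)&ok; h=cv2.convexHull(X[w][:,:2].astype(np.float32)); print("wheel",w.sum(),cv2.minEnclosingCircle(h))
n=(r<.03)&(X[...,2]>.115)&(X[...,2]<.127)&ok; print("nose",n.sum(),X[n].mean(0) if n.any() else 0)
for uv in[(262,203)]: print(onz(P,uv,.122))
plan([(.5595,-.0215,.19,-15)],1,.034)
E
```

```text
wheel 25838 ((0.5567716956138611, -0.021751947700977325), 0.09003463387489319)
nose 1897 [ 0.56   -0.0242  0.1207]
[ 0.5586 -0.0209  0.122 ]
at [ 0.5404 -0.0221  0.1996] yaw -36.56 tool z [ 0.046   0.0013 -0.9989] t 7.33 F [ 0.2  0.8 -1.5] w 0.662
-> 0.5595 -0.0215 0.19 -15 4
[0.0037,-0.0029,0.0026,-5.39,1],
[0.0039,-0.0025,0.0026,-5.39,1],
[0.0041,-0.0021,0.0026,-5.39,1],
[0.0043,-0.0017,0.0026,-5.39,1],
```

Call:
apply_moves --pt "0.004 -0.003 0.003 -5.4 1" --pt "0.004 -0.0025 0.003 -5.4 1" --pt "0.004 -0.002 0.003 -5.4 1" --pt "0.003 -0.0015 0.003 -5.4 1" --pt "0 0 0 0 1"

```text
clock: 7.75
position: [0.559, -0.0185, 0.1891]
ee_rot: [0.993, -0.119, 0.024, -0.003]
ft_force: [0.2, -0.4, -0.6]
grip_width: 0.665
```

```bash
python3 look.py w4|grep -v wheel; python3 - <<'E'
from h import *
Mg=R.from_quat([0.999,0.029,0.024,0.0]).as_matrix(); M=R.from_quat(manip.get_obs()["ee_rot"]).as_matrix()
print("cup axis",M@Mg.T@[0,0,1]); plan([(.5575,-.0217,.14,-15)],1,.02)
E
```

```text
blue 9142 [ 0.5566 -0.0171  0.2476] tool [-0.0003 -0.0007 -0.0583] [0.0386 0.0413 0.0342]
normal [-0.0904  0.0333  0.9953]
chuck_seat [([288.0, 224.0], 0.65)]
pointer_tip []
at [ 0.5587 -0.019   0.1898] yaw -14.16 tool z [ 0.0485  0.0002 -0.9988] t 7.95 F [ 0.2 -0.8 -0.8] w 0.667
-> 0.5565 -0.0215 0.2 -35 3
[-0.0004,0.0010,-0.0034,6.95,1],
[-0.0002,0.0010,-0.0034,6.95,1],
[-0.0001,0.0010,-0.0034,6.95,1],
cup axis [-0.00230391 -0.01327115  0.99990928]
at [ 0.5587 -0.019   0.1898] yaw -14.16 tool z [ 4.850e-02  2.000e-04 -9.988e-01] t 7.95 F [ 0.2 -0.8 -0.8] w 0.667
-> 0.5575 -0.0217 0.14 -15 3
[-0.0010,0.0012,0.0165,0.28,1],
[-0.0009,0.0012,0.0165,0.28,1],
[-0.0009,0.0012,0.0165,0.28,1],
```

Call:
apply_moves --pt "-0.002 0.001 0.015 0 1" --pt "-0.002 0.001 0.015 0 1" --pt "-0.001 0.001 0.012 0 1" --pt "0 0 0 0 1" --pt "0 0 0 0 1"

```text
clock: 8.37
position: [0.5554, -0.0208, 0.148]
ee_rot: [0.991, -0.128, 0.026, -0.003]
ft_force: [-0.9, 0.2, -0.8]
grip_width: 0.662
```

```bash
python3 - <<'E'
from h import *
Mg=R.from_quat([0.999,0.029,0.024,0.0]).as_matrix(); M=R.from_quat(manip.get_obs()["ee_rot"]).as_matrix()
print("cup axis",M@Mg.T@[0,0,1]); plan([(.5575,-.0217,.118,-15)],1,.02)
im,d=camera("scene"); save("s4",cv2.resize(im[100:280,200:400],None,fx=3,fy=3))
E
```

```text
cup axis [-0.00570841 -0.01231587  0.99990786]
at [ 0.5554 -0.0208  0.148 ] yaw -14.68 tool z [ 0.0518 -0.0012 -0.9987] t 8.37 F [-0.9  0.2 -0.8] w 0.662
-> 0.5575 -0.0217 0.118 -15 2
[0.0004,0.0004,0.0150,0.16,1],
[0.0004,0.0004,0.0150,0.16,1],
```

View pics/s4.png

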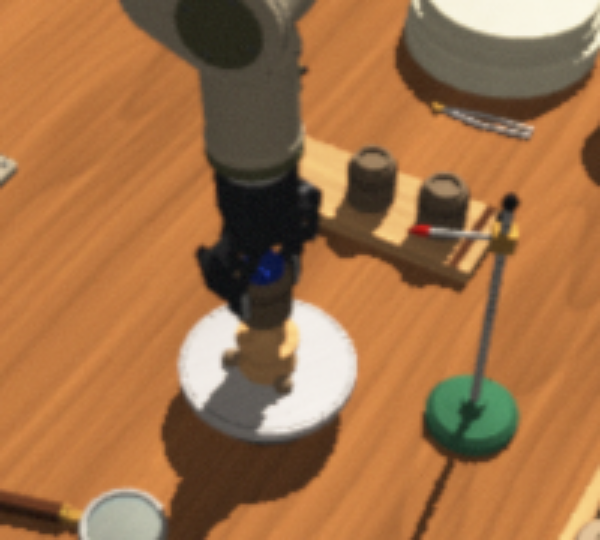

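The cup hangs right over the chuck, cup and nose lined up at about (268,330). The pointer at (420,230) is well clear. Lowering slowly.

Call:
apply_moves --pt "0.0015 0.0005 0.012 0 1" --pt "0.001 0.0005 0.01 0 1" --pt "0 0 0.005 0 1" --pt "0 0 0 0 1"

```text
clock: 8.75
position: [0.5605, -0.0228, 0.1203]
ee_rot: [0.991, -0.128, 0.027, -0.003]
ft_force: [0.4, 0.2, -1.7]
grip_width: 0.658
```

```bash
python3 -c "
from h import *
plan([(.5575,-.0217,.115,-15)],1,.02)"
```

```text
at [ 0.5605 -0.0228  0.1203] yaw -14.76 tool z [ 0.0545 -0.0017 -0.9985] t 8.75 F [ 0.4  0.2 -1.7] w 0.658
-> 0.5575 -0.0217 0.115 -15 1
[-0.0035,-0.0002,0.0051,0.24,1],
```

Call:
apply_moves --pt "-0.003 0 0.002 0 1" --pt "-0.001 0 0.002 0 1" --pt "0 0 0.001 0 1"

```text
clock: 9.0
position: [0.5571, -0.0216, 0.1147]
ee_rot: [0.991, -0.128, 0.027, -0.003]
ft_force: [-0.4, 0.2, -1.0]
grip_width: 0.667
```

```bash
python3 -c "
from h import *
plan([(.5575,-.0217,.115,-15)],1,.02)"
```

```text
at [ 0.5571 -0.0216  0.1147] yaw -14.76 tool z [ 0.055  -0.0013 -0.9985] t 9.0 F [-0.4  0.2 -1. ] w 0.667
-> 0.5575 -0.0217 0.115 -15 1
[0.0004,-0.0000,-0.0003,0.24,1],
```

Call:
apply_moves --pt "0 0 0.0015 0 1" --pt "0 0 0 0 1"

```text
clock: 9.17
position: [0.5578, -0.0217, 0.1144]
ee_rot: [0.991, -0.128, 0.028, -0.003]
ft_force: [0.2, -0.5, -0.8]
grip_width: 0.666
```

Call:
apply_moves --pt "0 0 0.0015 0 1" --pt "0 0 0 0 1"

```text
clock: 9.33
position: [0.5586, -0.0218, 0.1144]
ee_rot: [0.991, -0.128, 0.029, -0.002]
ft_force: [0.0, 0.1, -0.7]
grip_width: 0.661
```

Call:
apply_moves --pt "-0.001 0 0.003 0 1" --pt "-0.0005 0 0.002 0 1"

```text
clock: 9.5
position: [0.56, -0.0219, 0.1137]
ee_rot: [0.991, -0.128, 0.032, -0.001]
ft_force: [-7.2, -0.8, 18.1]
grip_width: 0.662
```

Call:
apply_moves --pt "-0.0005 0 0.002 0 1"

```text
clock: 9.58
position: [0.5605, -0.0221, 0.1136]
ee_rot: [0.991, -0.128, 0.034, -0.001]
ft_force: [-7.2, -1.3, 20.0]
grip_width: 0.663
```

Contact at z ≈ 0.114, as predicted. I'll ease the load, then open.

Call:
apply_moves --pt "-0.001 0 -0.0005 0 1"

```text
clock: 9.67
position: [0.5599, -0.0219, 0.1148]
ee_rot: [0.991, -0.128, 0.034, -0.001]
ft_force: [0.1, -0.6, -1.0]
grip_width: 0.661
```

Call:
apply_moves --pt "0 0 0 0 0.2" --pt "0 0 0 0 -0.4" --pt "0 0 0 0 -1" --pt "0 0 0 0 -1" --pt "0 0 0 0 -1"

```text
clock: 10.08
position: [0.5599, -0.0216, 0.1143]
ee_rot: [0.991, -0.128, 0.034, -0.001]
ft_force: [0.1, 0.5, -0.5]
grip_width: 0.997
```

```bash
python3 look.py w5|grep -v -e wheel -e tip; python3 -c "
from h import *
plan([(.558,-.0217,.22,-15)],-1,.035)"
```

```text
blue 6625 [ 0.5576 -0.0203  0.1726] tool [ 0.0006 -0.0004 -0.058 ] [0.0387 0.0387 0.0349]
normal [-0.0654  0.0868  0.9941]
chuck_seat []
at [ 0.5599 -0.0216  0.1145] yaw -14.78 tool z [ 0.0685 -0.007  -0.9976] t 10.28 F [-0.1 -0.2 -0.3] w 0.998
-> 0.5565 -0.0215 0.2 -35 3
[0.0008,-0.0000,-0.0285,6.74,1],
[0.0008,-0.0001,-0.0285,6.74,1],
[0.0008,-0.0002,-0.0285,6.74,1],
at [ 0.5599 -0.0216  0.1145] yaw -14.78 tool z [ 0.0685 -0.007  -0.9976] t 10.28 F [-0.1 -0.2 -0.3] w 0.998
-> 0.558 -0.0217 0.22 -15 4
[0.0013,-0.0001,-0.0263,0.06,-1],
[0.0013,-0.0001,-0.0263,0.06,-1],
[0.0013,-0.0001,-0.0263,0.06,-1],
[0.0013,-0.0001,-0.0263,0.06,-1],
```

Call:
apply_moves --pt "0.001 0 -0.02 0 -1" --pt "0.001 0 -0.03 0 -1" --pt "0.001 0 -0.03 0 -1" --pt "-0.005 0 -0.03 0 -1" --pt "-0.01 0 -0.03 0 -1"

```text
clock: 10.7
position: [0.5353, -0.0181, 0.2508]
ee_rot: [0.991, -0.128, 0.027, -0.002]
ft_force: [0.3, -0.8, -0.2]
grip_width: 0.997
```

Call:
apply_moves --pt "-0.035 0.015 0 -3 -1" --pt "-0.032 0.02 0 -3 -1" --pt "0 0 0 0 -1"

```text
clock: 10.95
position: [0.4628, -0.035, 0.2539]
ee_rot: [0.997, -0.072, 0.033, -0.0]
ft_force: [1.0, -0.8, 0.0]
grip_width: 1.002
```

```bash
python3 - <<'E'
from h import *
np.set_printoptions(precision=4,suppress=True)
for c in("scene","wrist","top"):
    o=manip.get_obs(); P=pose(c,o); im,d=camera(c); X=cloud(P,d); hsv=cv2.cvtColor(im,cv2.COLOR_RGB2HSV)
    r=np.hypot(X[...,0]-.5567,X[...,1]+.0217)
    b=(hsv[...,0]>105)&(hsv[...,0]<130)&(hsv[...,1]>150)&(d>0)&(r<.05)
    if b.any():
        v,u=np.nonzero(b); uv=((u.min()+u.max())/2,(v.min()+v.max())/2); q=X[b]; print(c,b.sum(),onz(P,uv,.161),(q.max(0)+q.min(0))/2,"z",np.percentile(q[:,2],[5,50,95]))
    if c!="top": save(c+"6",im)
    if c=="wrist":
        np.savez("w6",X=X,im=im)
        s=(r<.023)&(X[...,2]>.15)&(d>0); q=X[s]; A=np.c_[q[:,:2]-[.5567,-.0217],np.ones(len(q))]; print("foot plane",len(q),np.linalg.lstsq(A,q[:,2],rcond=None)[0])
print(o["joint_pos"].round(2)); plan([],-1)
E
```

```text
scene 120 [ 0.557  -0.0216  0.161 ] [ 0.5574 -0.0204  0.1604] z [0.1557 0.1594 0.1646]
wrist 2679 [ 0.5562 -0.0199  0.161 ] [ 0.5557 -0.0203  0.1595] z [0.156  0.1575 0.1628]
foot plane 4270 [-0.0079  0.0392  0.1586]
[ 0.62 -0.06 -0.62  1.85 -0.03  1.28 -1.7 ]
at [ 0.4667 -0.0332  0.2537] yaw -8.43 tool z [ 0.0673 -0.0019 -0.9977] t 11.1 F [0.1 0.3 0.5] w 1.0
```

View pics/wrist6.png

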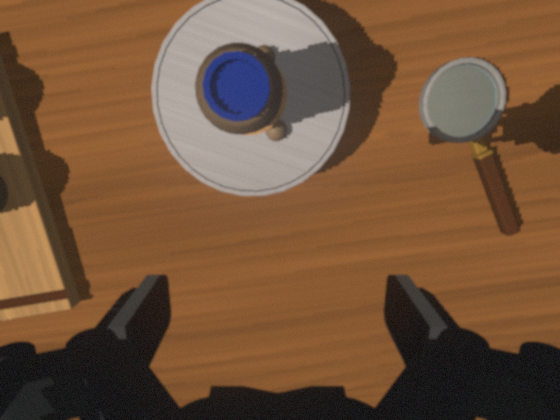

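The cup sits on the chuck at (238,87), with its foot plane at about 0.162 m and centred, so it is seated. The lens glass is at (464,100) and its handle runs from (483,152) to (511,230).

```bash
python3 - <<'E'
from h import *
np.set_printoptions(precision=4,suppress=True)
P=pose("wrist"); g=onz(P,(463.5,99.5),.012); a=onz(P,(483,152),.018); e=onz(P,(511,228),.018)
print(g,a,e,"yaws",[np.degrees(np.arctan2(*(g-q)[[1,0]])) for q in(a,e)],np.linalg.norm(g-e))
X=np.load("w6.npz")["X"]; q=X[(X[...,2]>.006)&(X[...,2]<.03)&(X[...,1]<-.13)&(X[...,1]>-.33)&(X[...,0]<.62)]
rr=np.linalg.norm(q[:,:2]-g[:2],axis=1); hnd=q[(rr>.06)&(rr<.17)]; m,vv=cv2.PCACompute(hnd[:,:2].astype(np.float32),None); print(len(hnd),m,vv[0],np.degrees(np.arctan2(vv[0][1],vv[0][0])),np.percentile(hnd[:,2],[50,90]))
plan([(.45,-.25,.17,14)],-1)
E
```

```text
[ 0.5291 -0.231   0.012 ] [ 0.474  -0.2462  0.018 ] [ 0.3878 -0.2743  0.018 ] yaws [np.float64(15.405985498355735), np.float64(17.019326843850767)] 0.14787480195070454
1701 [[ 0.4272 -0.2631]] [0.951  0.3092] 18.010595 [0.0174 0.0187]
at [ 0.4667 -0.0332  0.2537] yaw -8.43 tool z [ 0.0673 -0.0019 -0.9977] t 11.1 F [0.1 0.3 0.5] w 1.0
-> 0.45 -0.25 0.17 14 6
[0.0016,0.0363,0.0138,-3.74,-1],
[-0.0008,0.0363,0.0138,-3.74,-1],
[-0.0031,0.0362,0.0138,-3.74,-1],
[-0.0055,0.0359,0.0138,-3.74,-1],
[-0.0078,0.0355,0.0138,-3.74,-1],
[-0.0101,0.0349,0.0138,-3.74,-1],
```

Call:
apply_moves --pt "0.002 0.036 0.01 -4 -1" --pt "0 0.036 0.013 -4 -1" --pt "-0.002 0.036 0.014 -4 -1" --pt "-0.003 0.036 0.014 -4.5 -1" --pt "-0.003 0.036 0.014 -4.5 -1"

```text
clock: 11.52
position: [0.4728, -0.2097, 0.189]
ee_rot: [0.992, 0.123, 0.037, 0.005]
ft_force: [0.6, 0.3, 0.7]
grip_width: 0.997
```

Call:
apply_moves --pt "-0.003 0.03 0.014 -4 -1" --pt "0 0 0.01 0 -1" --pt "0 0 0 0 -1"

```text
clock: 11.77
position: [0.479, -0.2483, 0.1582]
ee_rot: [0.987, 0.158, 0.034, 0.004]
ft_force: [0.5, 0.3, -0.2]
grip_width: 0.999
```

```bash
cat > lens.py <<'E'
from h import *
import sys
np.set_printoptions(precision=4,suppress=True)
o=manip.get_obs(); P=pose("wrist",o); im,d=camera("wrist"); save(sys.argv[1],im); X=cloud(P,d); np.savez(sys.argv[1],X=X,im=im)
print("lc",[(r["xy"],round(r["conf"],2),onz(P,r["xy"],.007)) for r in nets.place_of("wrist","lens_center")][:2])
g=np.array([.529,-.231]); ok=(X[...,2]>.005)&(X[...,2]<.03)&(d>0)
rr=np.linalg.norm(X[...,:2]-g,axis=-1); az=np.degrees(np.arctan2(X[...,1]-g[1],X[...,0]-g[0]))
h=ok&(rr>.062)&(rr<.16)&(abs((az+163+180)%360-180)<20); q=X[h]; m,vv=cv2.PCACompute(q[:,:2].astype(np.float32),None)
t=(q[:,:2]-m)@vv[0]; print("handle",len(q),m,np.degrees(np.arctan2(vv[0][1],vv[0][0])),"ends",m+vv[0]*t.min(),m+vv[0]*t.max(),"z",np.percentile(q[:,2],[50,90]))
print(o["joint_pos"].round(2)); plan([(.4573,-.254,.06,17)],-1)
E
python3 lens.py w7
```

```text
lc [([273.4, 145.9], 0.79, array([ 0.5248, -0.2317,  0.007 ]))]
handle 1974 [[ 0.427  -0.2656]] 17.779528 ends [[ 0.3792 -0.2809]] [[ 0.4711 -0.2514]] z [0.0178 0.0189]
[ 0.8   0.19 -0.42  1.82  0.05  1.09 -0.89]
at [ 0.4794 -0.2478  0.1603] yaw 18.24 tool z [ 0.0703  0.0015 -0.9975] t 11.87 F [-0.4 -0.2 -1.2] w 0.996
-> 0.4573 -0.254 0.06 17 3
[-0.0099,-0.0010,0.0328,0.41,-1],
[-0.0099,-0.0009,0.0328,0.41,-1],
[-0.0099,-0.0009,0.0328,0.41,-1],
```

View pics/w7.png

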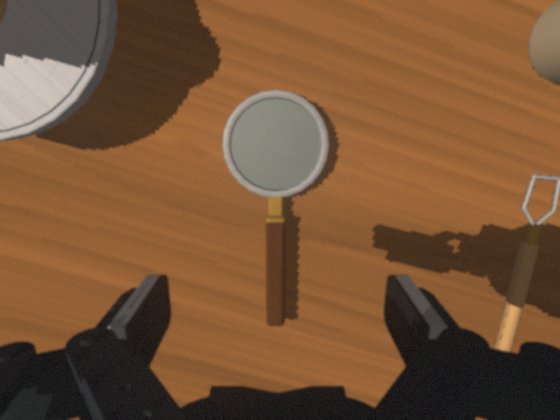

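The lens handle runs straight up the picture, from (275,222) to (275,322), so the jaws are square to it. Descending onto it.

Call:
apply_moves --pt "-0.013 -0.001 0.03 0 -1" --pt "-0.012 0 0.03 0 -1" --pt "-0.012 0 0.03 0 -1" --pt "-0.005 0 0.015 0 -1"

```text
clock: 12.2
position: [0.455, -0.2567, 0.0573]
ee_rot: [0.986, 0.161, 0.041, 0.008]
ft_force: [-0.5, 0.4, 0.0]
grip_width: 1.001
```

```bash
python3 -c "
from h import *
plan([(.4543,-.2572,.005,18)],-1)"
```

```text
at [ 0.455  -0.2567  0.0573] yaw 18.63 tool z [ 0.0839 -0.0032 -0.9965] t 12.2 F [-0.5  0.4  0. ] w 1.001
-> 0.4543 -0.2572 0.005 18 2
[-0.0025,-0.0007,0.0260,0.31,-1],
[-0.0025,-0.0006,0.0260,0.31,-1],
```

Call:
apply_moves --pt "-0.004 0 0.02 0 -1" --pt "-0.004 -0.001 0.017 0 -1" --pt "-0.003 0 0.01 0 -1"

```text
clock: 12.45
position: [0.4504, -0.2562, 0.0092]
ee_rot: [0.986, 0.163, 0.042, 0.009]
ft_force: [-0.3, 0.8, 0.2]
grip_width: 0.995
```

```bash
python3 -c "
from h import *
plan([(.4543,-.2572,.006,18)],-1)"
```

```text
at [ 0.4504 -0.2562  0.0092] yaw 18.8 tool z [ 0.0866 -0.0031 -0.9962] t 12.45 F [-0.3  0.8  0.2] w 0.995
-> 0.4543 -0.2572 0.006 18 1
[0.0031,0.0021,0.0035,0.80,-1],
```

Call:
apply_moves --pt "0 0.001 0.003 0.4 0.2" --pt "0 0.001 0.002 0.4 0.3" --pt "0 0 0.001 0 0.4" --squeeze 70

```text
clock: 12.7
position: [0.4532, -0.2564, 0.0036]
ee_rot: [0.987, 0.156, 0.043, 0.008]
ft_force: [0.4, 0.0, 0.0]
grip_width: 0.603
```

```bash
python3 -c "
from h import *
plan([(.4543,-.2572,.005,18)],-1)"
```

```text
at [ 0.4532 -0.2564  0.0036] yaw 18.03 tool z [ 0.0871 -0.0023 -0.9962] t 12.7 F [0.4 0.  0. ] w 0.603
-> 0.4543 -0.2572 0.005 18 1
[0.0009,0.0012,-0.0013,0.03,-1],
```

Call:
apply_moves --pt "0 0.001 -0.001 0 1" --pt "0 0 0 0 1" --pt "0 0 0 0 1" --pt "0 0 0 0 1" --pt "0 0 0 0 1"

```text
clock: 13.12
position: [0.4561, -0.2579, 0.0082]
ee_rot: [0.987, 0.156, 0.045, 0.01]
ft_force: [0.2, -0.6, -2.8]
grip_width: 0.161
```

```bash
python3 -c "
from h import *
print(manip.get_obs()['ee_rot'].tolist())
plan([],-1)"
```

```text
[0.9866506678064374, 0.15628918353053192, 0.04475461957273443, 0.009548552527509413]
at [ 0.4561 -0.2579  0.0082] yaw 18.08 tool z [ 0.0913 -0.0049 -0.9958] t 13.12 F [ 0.2 -0.6 -2.8] w 0.161
```

Call:
apply_moves --pt "0 0 -0.015 0 1" --pt "0 0 -0.025 0 1" --pt "0 0 -0.03 0 1" --pt "0.002 0 -0.035 0 1" --pt "0.002 0 -0.035 0 1"

```text
clock: 13.53
position: [0.4417, -0.2531, 0.1449]
ee_rot: [0.987, 0.156, 0.039, 0.004]
ft_force: [0.3, -0.1, -0.6]
grip_width: 0.161
```

Call:
apply_moves --pt "0.002 0 -0.035 0 1" --pt "0.002 0 -0.035 0 1" --pt "0.002 0 -0.03 0 1" --pt "0.002 0 -0.02 0 1" --pt "0 0 0 0 1"

```text
clock: 13.95
position: [0.44, -0.251, 0.2788]
ee_rot: [0.987, 0.157, 0.042, 0.007]
ft_force: [-0.1, -0.6, -1.4]
grip_width: 0.159
```

```bash
cat > hold.py <<'E'
from h import *
import sys
np.set_printoptions(precision=4,suppress=True)
o=manip.get_obs(); M=R.from_quat(o["ee_rot"]).as_matrix(); P=pose("wrist",o); im,d=camera("wrist"); save(sys.argv[1],im); X=cloud(P,d); np.savez(sys.argv[1],X=X,im=im,d=d)
T=(X-o["position"])@M; r=np.hypot(T[...,0]-.078,T[...,1])
s=(r<.05)&(abs(T[...,2])<.03)&(d>0); q=T[s]; 
for _ in range(3):
    A=np.c_[q[:,:2],np.ones(len(q))]; c=np.linalg.lstsq(A,q[:,2],rcond=None)[0]; q=q[abs(A@c-q[:,2])<.003]
n=M@(np.array([c[0],c[1],-1])/np.linalg.norm([c[0],c[1],-1])); print("pts",s.sum(),len(q),"lens normal world",n)
e=cv2.minEnclosingCircle(q[:,:2].astype(np.float32)); ctr=np.array([*e[0],c@[*e[0],1]]); w=o["position"]+M@ctr; print("top-surface centre tool",ctr,"rad",e[1],"world",w)
np.save("ctr",ctr); print("lc",[(r["xy"],round(r["conf"],2)) for r in nets.place_of("wrist","lens_center")][:2],"expected px",proj(P,w))
print(o["joint_pos"].round(2)); plan([],1)
print("move tcp by (world)",np.array([.5567,-.0217,0])-[w[0],w[1],0],"lens z",w[2])
E
python3 hold.py w8
```

```text
pts 38037 28408 lens normal world [0.0185 0.0078 0.9998]
top-surface centre tool [ 0.0715 -0.0018  0.0046] rad 0.043729268014431 world [ 0.5076 -0.2272  0.28  ]
lc [([274.1, 93.2], 0.89)] expected px [275.95   104.7018]
[ 0.86  0.01 -0.41  1.74 -0.03  1.32 -0.8 ]
at [ 0.4388 -0.2506  0.2746] yaw 18.08 tool z [ 0.0816  0.0011 -0.9967] t 14.05 F [ 0.6  0.7 -2.5] w 0.16
move tcp by (world) [0.0491 0.2055 0.    ] lens z 0.28000815978050403
```

View pics/w8.png

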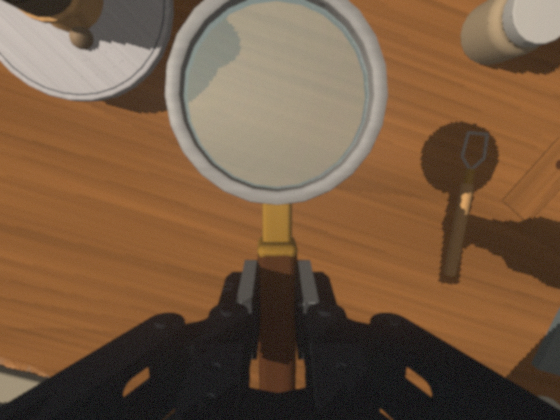

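The lens is held level by its handle. The rim is centred at about (276,96) and the jaws are on the wood behind the ferrule. Moving over the cup.

```bash
python3 - <<'E'
from h import *
o=manip.get_obs(); p=o["position"]
plan([(p[0]+.043,p[1]+.2055,.262,18)],1,.03)
# rim-only refit on w8
z=np.load("w8.npz"); M=R.from_quat(o["ee_rot"]).as_matrix(); T=(z["X"]-p)@M; v,u=np.indices(T.shape[:2]); rp=np.hypot(u-276,v-96)
for nm,lo,hi in(("rim",97,106),("glass",0,80)):
    s=(rp>lo)&(rp<hi)&(v<195)&(abs(T[...,2])<.03); q=T[s]; A=np.c_[q[:,:2],np.ones(len(q))]; c=np.linalg.lstsq(A,q[:,2],rcond=None)[0]; k=abs(A@c-q[:,2])<.003; q=q[k]; A=A[k]; c=np.linalg.lstsq(A,q[:,2],rcond=None)[0]
    n=M@np.array([c[0],c[1],-1]); print(nm,s.sum(),k.sum(),c,n/np.linalg.norm(n),c@[.077,0,1])
P=pose("wrist",o); K,r,t=P; 
print("rim top centre tool",(onz(P,(276,96),.28)-p)@M, [(proj(P,p+M@np.array([x,0,.002])),x) for x in(.07,.075,.08)])
E
```

```text
at [ 0.4388 -0.2506  0.2746] yaw 18.08 tool z [ 0.0816  0.0011 -0.9967] t 14.05 F [ 0.6  0.7 -2.5] w 0.16
-> 0.4817789829205378 -0.04512425181867827 0.262 18 8
[0.0129,-0.0228,0.0020,0.01,1],
[0.0129,-0.0228,0.0020,0.01,1],
[0.0129,-0.0228,0.0020,0.01,1],
[0.0129,-0.0228,0.0020,0.01,1],
[0.0129,-0.0228,0.0020,0.01,1],
[0.0129,-0.0228,0.0020,0.01,1],
[0.0129,-0.0228,0.0020,0.01,1],
[0.0129,-0.0228,0.0020,0.01,1],
rim 4762 4433 [ 0.12836212  0.02485856 -0.01325262] [0.04731073 0.01485385 0.99876977] -0.0033687369994897624
glass 19995 19994 [ 0.08028964  0.02219026 -0.00558947] [0.00132567 0.00263581 0.99999565] 0.0005928356829840607
rim top centre tool [ 0.07467839 -0.00171767  0.0004252 ] [(array([280.52308078, 108.9372015 ]), 0.07), (array([280.56548294,  95.17096369]), 0.075), (array([280.60878136,  81.11374197]), 0.08)]
```

Call:
apply_moves --pt "0.012 -0.023 0.001 0 1" --pt "0.012 -0.023 0.001 0 1" --pt "0.012 -0.023 0.001 0 1" --pt "0.012 -0.023 0.001 0 1" --pt "0.012 -0.023 0.001 0 1"

```text
clock: 14.47
position: [0.4559, -0.1239, 0.2613]
ee_rot: [0.988, 0.15, 0.034, 0.002]
ft_force: [0.5, -0.1, -2.3]
grip_width: 0.166
```

Call:
apply_moves --pt "0.012 -0.023 0.001 0 1" --pt "0.01 -0.02 0.001 0 1" --pt "0.006 -0.012 0 0 1" --pt "0 0 0 0 1" --pt "0 0 0 0 1"

```text
clock: 14.88
position: [0.4623, -0.0535, 0.2502]
ee_rot: [0.988, 0.155, 0.028, -0.001]
ft_force: [0.5, -0.4, -1.2]
grip_width: 0.162
```

```bash
cat > hold.py <<'E'
from h import *
import sys
np.set_printoptions(precision=4,suppress=True)
im,d=camera("wrist"); o=manip.get_obs(); M=R.from_quat(o["ee_rot"]).as_matrix()
o=manip.get_obs(); P=pose("wrist",o); im,d=camera("wrist"); save(sys.argv[1],im); X=cloud(P,d)
v,u=np.indices(d.shape); s=(np.hypot(u-276,v-96)<80)&(d>0); q=X[s]; q=q[abs(q[:,2]-np.median(q[:,2]))<.006]
A=np.c_[q[:,:2],np.ones(len(q))]; c=np.linalg.lstsq(A,q[:,2],rcond=None)[0]; n=np.array([-c[0],-c[1],1]); print("glass",len(q),"normal",n/np.linalg.norm(n))
g=onz(P,(276,96),np.median(q[:,2])); g[2]=c@[g[0],g[1],1]; print("glass surface centre",g)
lc=nets.place_of("wrist","lens_center"); print("net",[(r["xy"],round(r["conf"],2),onz(P,r["xy"],g[2])) for r in lc[:1]])
# static cameras: pointer red
L=[]
for cn in("top","scene"):
    Pc=pose(cn); im,d=camera(cn); save(sys.argv[1]+cn,im); hsv=cv2.cvtColor(im,cv2.COLOR_RGB2HSV); Xc=cloud(Pc,d)
    r=((hsv[...,0]<6)|(hsv[...,0]>174))&(hsv[...,1]>150)&(hsv[...,2]>90)&(np.linalg.norm(Xc-[.68,.034,.265],axis=-1)<.025)
    if r.any():
        vv,uu=np.nonzero(r); L.append((ray(Pc,(uu.mean(),vv.mean())))); print(cn,"red",r.sum(),Xc[r].mean(0),"tip",Xc[r][np.argmin(Xc[r][:,0])])
    s=(np.hypot(Xc[...,0]-g[0],Xc[...,1]-g[1])<.034)&(abs(Xc[...,2]-g[2])<.03)&(d>0)
    if s.sum()>20: print(cn,"lens glass z",s.sum(),np.median(Xc[s],0))
    print(cn,"pt",[(x["xy"],round(x["conf"],2)) for x in nets.place_of(cn,"pointer_tip")[:1]],"lc",[(x["xy"],round(x["conf"],2),onz(Pc,x["xy"],g[2])) for x in nets.place_of(cn,"lens_center")[:1]])
if len(L)==2:
    A=np.zeros((3,3)); b=np.zeros(3)
    for dd,t in L: dd=dd/np.linalg.norm(dd); Q=np.eye(3)-np.outer(dd,dd); A+=Q; b+=Q@t
    print("red centroid triangulated",np.linalg.solve(A,b))
print(o["joint_pos"].round(2)); plan([],1)
E
python3 hold.py w9
```

```text
glass 19984 normal [ 0.0334 -0.0091  0.9994]
glass surface centre [ 0.5329 -0.0292  0.2494]
net [([272.2, 95.9], 0.83, array([ 0.5325, -0.0278,  0.2494]))]
top red 19 [0.6796 0.034  0.2658] tip [0.6703 0.0308 0.2621]
top pt [([256.5, 159.3], 0.56)] lc [([106.1, 220.2], 0.56, array([0.5004, 0.3871, 0.2494]))]
scene red 20 [0.6825 0.0357 0.2654] tip [0.6747 0.0332 0.2647]
scene lens glass z 349 [ 0.5322 -0.0295  0.2524]
scene pt [([335.0, 175.9], 0.6)] lc [([279.6, 175.1], 0.73, array([ 0.5351, -0.0311,  0.2494]))]
red centroid triangulated [0.6813 0.0351 0.2646]
[ 0.68 -0.05 -0.62  1.85 -0.04  1.28 -1.19]
at [ 0.4631 -0.0543  0.252 ] yaw 17.69 tool z [ 0.0572  0.0101 -0.9983] t 15.33 F [ 0.1  0.3 -1.3] w 0.164
```

The red pointer is at z ≈ 0.2645, with its tip at about (0.671,0.031). The glass is near 0.25, 24 mm short of the axis and 2° off level. Advancing slowly and watching the tilt.

Call:
apply_moves --pt "0.006 0 -0.003 0 1" --pt "0.006 0 -0.003 0 1" --pt "0.006 0 -0.003 0 1" --pt "0.005 0 -0.002 0 1" --pt "0.003 0 -0.002 0 1"

```text
clock: 15.75
position: [0.4895, -0.0466, 0.2681]
ee_rot: [0.988, 0.153, 0.029, -0.0]
ft_force: [0.1, -0.1, -2.0]
grip_width: 0.163
```

```bash
cat > st.py <<'E'
from h import *
np.set_printoptions(precision=4,suppress=True); plan([],1)
E
python3 st.py
```

```text
at [ 0.4895 -0.0466  0.2681] yaw 17.6 tool z [ 0.058   0.0096 -0.9983] t 15.75 F [ 0.1 -0.1 -2. ] w 0.163
```

Call:
apply_moves --pt "0 0 0 0 1" --pt "0 0 0 0 1" --pt "0 0 0 0 1" --pt "0 0 0 0 1" --pt "0 0 0 0 1"

```text
clock: 16.17
position: [0.4904, -0.046, 0.2684]
ee_rot: [0.988, 0.153, 0.029, -0.001]
ft_force: [-0.2, 0.7, -1.4]
grip_width: 0.167
```

```bash
python3 st.py
```

```text
at [ 0.4904 -0.046   0.2684] yaw 17.66 tool z [ 0.058   0.0106 -0.9983] t 16.17 F [-0.2  0.7 -1.4] w 0.167
```

Slow rows and idle rows don't change the tilt; only fast ones do. So I'll retreat fast, which adds the missing tilt, and come back slowly.

Call:
apply_moves --pt "-0.038 0.012 0 0 1" --pt "-0.038 0.012 0 0 1" --pt "0 0 0 0 1" --pt "0 0 0 0 1"

```text
clock: 16.5
position: [0.4225, -0.0928, 0.2622]
ee_rot: [0.988, 0.154, 0.029, -0.002]
ft_force: [-0.0, 0.7, -1.7]
grip_width: 0.163
```

```bash
python3 st.py
```

```text
at [ 0.4225 -0.0928  0.2622] yaw 17.74 tool z [ 0.0563  0.0137 -0.9983] t 16.5 F [-0.   0.7 -1.7] w 0.163
```

Call:
apply_moves --pt "0.008 -0.002 0 0 1" --pt "0.008 -0.002 0 0 1" --pt "0.008 -0.002 0 0 1" --pt "0.008 -0.002 0 0 1" --pt "0.008 -0.002 0 0 1"

```text
clock: 16.92
position: [0.4611, -0.0687, 0.2651]
ee_rot: [0.988, 0.154, 0.029, -0.002]
ft_force: [-0.5, 0.2, -2.3]
grip_width: 0.164
```

```bash
python3 st.py
```

```text
at [ 0.4611 -0.0687  0.2651] yaw 17.71 tool z [ 0.0576  0.013  -0.9983] t 16.92 F [-0.5  0.2 -2.3] w 0.164
```

Call:
apply_moves --pt "-0.012 0.036 0 0 1" --pt "-0.012 0.036 0 0 1" --pt "-0.012 0.036 0 0 1" --pt "-0.012 0.036 0 0 1" --pt "0 0 0 0 1"

```text
clock: 17.33
position: [0.4681, -0.2184, 0.2625]
ee_rot: [0.986, 0.162, 0.031, -0.003]
ft_force: [-0.9, -0.0, -2.4]
grip_width: 0.158
```

```bash
python3 st.py
```

```text
at [ 0.4681 -0.2184  0.2625] yaw 18.69 tool z [ 0.0594  0.0158 -0.9981] t 17.33 F [-0.9 -0.  -2.4] w 0.158
```

Call:
apply_moves --pt "0 0 0.038 0 1" --pt "0 0 0.038 0 1" --pt "0 0 0.038 0 1" --pt "0 0 0 0 1" --pt "0 0 0 0 1"

```text
clock: 17.75
position: [0.4816, -0.2173, 0.1458]
ee_rot: [0.986, 0.162, 0.033, -0.004]
ft_force: [0.3, 0.2, -0.7]
grip_width: 0.165
```

```bash
python3 st.py
```

```text
at [ 0.4816 -0.2173  0.1458] yaw 18.61 tool z [ 0.0638  0.0179 -0.9978] t 17.75 F [ 0.3  0.2 -0.7] w 0.165
```

Call:
apply_moves --pt "0 0 -0.01 0 1" --pt "0 0 -0.01 0 1" --pt "0 0 -0.01 0 1" --pt "0 0 -0.01 0 1" --pt "0 0 -0.01 0 1"

```text
clock: 18.17
position: [0.4814, -0.2174, 0.207]
ee_rot: [0.986, 0.163, 0.036, -0.002]
ft_force: [0.4, 0.6, -1.7]
grip_width: 0.161
```

```bash
python3 st.py
```

```text
at [ 0.4814 -0.2174  0.207 ] yaw 18.77 tool z [ 0.0694  0.016  -0.9975] t 18.17 F [ 0.4  0.6 -1.7] w 0.161
```

Call:
apply_moves --pt "0 0 -0.01 0 1" --pt "0 0 -0.01 0 1" --pt "0 0 -0.01 0 1" --pt "0 0 -0.01 0 1" --pt "0 0 -0.01 0 1"

```text
clock: 18.58
position: [0.4783, -0.2187, 0.2667]
ee_rot: [0.986, 0.163, 0.038, 0.0]
ft_force: [-0.1, -0.3, -2.0]
grip_width: 0.168
```

```bash
python3 st.py
```

```text
at [ 0.4783 -0.2187  0.2667] yaw 18.77 tool z [ 0.0751  0.0117 -0.9971] t 18.58 F [-0.1 -0.3 -2. ] w 0.168
```

Call:
apply_moves --pt "0 0 0.04 0 1" --pt "0 0 0.04 0 1" --pt "0 0 0.04 0 1" --pt "0 0 0 0 1"

```text
clock: 18.92
position: [0.4913, -0.2199, 0.1519]
ee_rot: [0.986, 0.162, 0.043, 0.004]
ft_force: [-1.6, 0.8, -2.9]
grip_width: 0.159
```

```bash
python3 st.py
```

```text
at [ 0.4913 -0.2199  0.1519] yaw 18.72 tool z [ 0.0857  0.005  -0.9963] t 18.92 F [-1.6  0.8 -2.9] w 0.159
```

Call:
apply_moves --pt "0 0 -0.01 0 1" --pt "0 0 -0.01 0 1" --pt "0 0 -0.01 0 1" --pt "0 0 -0.01 0 1" --pt "0 0 -0.01 0 1"

```text
clock: 19.33
position: [0.4877, -0.2205, 0.2127]
ee_rot: [0.986, 0.162, 0.044, 0.005]
ft_force: [0.4, 0.4, -1.8]
grip_width: 0.16
```

```bash
python3 st.py
```

```text
at [ 0.4877 -0.2205  0.2127] yaw 18.75 tool z [ 0.0881  0.0045 -0.9961] t 19.33 F [ 0.4  0.4 -1.8] w 0.16
```

Call:
apply_moves --pt "0 0 -0.012 0 1" --pt "0 0 -0.012 0 1" --pt "0 0 -0.012 0 1" --pt "0 0 -0.01 0 1" --pt "0 0 -0.006 0 1"

```text
clock: 19.75
position: [0.4848, -0.2217, 0.2804]
ee_rot: [0.985, 0.162, 0.05, 0.01]
ft_force: [0.2, -0.8, -1.5]
grip_width: 0.163
```

```bash
python3 -c "
from h import *
plan([(.487,-.047,.267,18)],1,.011)" | head -5
```

```text
at [ 0.4848 -0.2217  0.2804] yaw 18.8 tool z [ 0.1012 -0.004  -0.9949] t 19.75 F [ 0.2 -0.8 -1.5] w 0.163
-> 0.487 -0.047 0.267 18 16
[0.0036,-0.0103,0.0008,0.05,1],
[0.0035,-0.0103,0.0008,0.05,1],
[0.0035,-0.0103,0.0008,0.05,1],
```

Call:
apply_moves --pt "0.0035 -0.0105 0.001 0 1" --pt "0.0035 -0.0105 0.001 0 1" --pt "0.0035 -0.0105 0.001 0 1" --pt "0.0035 -0.0105 0.001 0 1" --pt "0.0035 -0.0105 0.001 0 1"

```text
clock: 20.17
position: [0.4851, -0.1625, 0.2769]
ee_rot: [0.986, 0.161, 0.051, 0.011]
ft_force: [-0.6, 0.1, -1.8]
grip_width: 0.163
```

Call:
apply_moves --pt "0.0035 -0.0105 0.001 0 1" --pt "0.0035 -0.0105 0.001 0 1" --pt "0.0035 -0.0105 0.001 0 1" --pt "0.0035 -0.0105 0.001 0 1" --pt "0.0035 -0.0105 0.001 0 1"

```text
clock: 20.58
position: [0.4845, -0.0991, 0.2692]
ee_rot: [0.985, 0.163, 0.049, 0.011]
ft_force: [0.2, -0.1, -1.7]
grip_width: 0.158
```

```bash
python3 -c "
from h import *
plan([(.487,-.047,.267,18)],1,.011)" | head -5
```

```text
at [ 0.4845 -0.0991  0.2692] yaw 18.85 tool z [ 0.1008 -0.0047 -0.9949] t 20.58 F [ 0.2 -0.1 -1.7] w 0.158
-> 0.487 -0.047 0.267 18 5
[0.0038,-0.0097,0.0004,0.17,1],
[0.0037,-0.0097,0.0004,0.17,1],
[0.0037,-0.0097,0.0004,0.17,1],
```

Call:
apply_moves --pt "0.009 -0.022 0 0 1" --pt "0.009 -0.022 0 0 1" --pt "0 0 0 0 1" --pt "0 0 0 0 1" --pt "0 0 0 0 1"

```text
clock: 21.0
position: [0.4871, -0.0439, 0.2688]
ee_rot: [0.985, 0.165, 0.049, 0.01]
ft_force: [-0.4, -0.2, -2.0]
grip_width: 0.163
```

```bash
python3 hold.py w10
```

```text
glass 19982 normal [-0.0135  0.0078  0.9999]
glass surface centre [ 0.5574 -0.0185  0.271 ]
net [([277.7, 94.2], 0.63, array([ 0.5582, -0.0189,  0.271 ]))]
top red 19 [0.6797 0.034  0.2655] tip [0.67   0.0308 0.2628]
top pt [([255.5, 159.1], 0.66)] lc []
scene red 19 [0.6825 0.035  0.2662] tip [0.6751 0.0328 0.2615]
scene lens glass z 332 [ 0.5569 -0.0182  0.2719]
scene pt [([331.8, 175.0], 0.54)] lc [([288.2, 172.4], 0.82, array([ 0.5612, -0.0287,  0.271 ]))]
red centroid triangulated [0.6811 0.035  0.2649]
[ 0.67 -0.04 -0.65  1.8  -0.02  1.27 -1.21]
at [ 0.4871 -0.045   0.2688] yaw 18.98 tool z [ 0.1006 -0.0042 -0.9949] t 21.45 F [-0.1  0.3 -1.1] w 0.166
```

Call:
apply_moves --pt "-0.0008 -0.001 0.0015 1.5 1" --pt "-0.0008 -0.001 0.0015 1.5 1" --pt "-0.0007 -0.0007 0.0015 1.3 1" --pt "0 0 0 0 1" --pt "0 0 0 0 1"

```text
clock: 21.87
position: [0.4845, -0.0438, 0.2638]
ee_rot: [0.991, 0.124, 0.05, 0.008]
ft_force: [-0.1, 0.8, -2.6]
grip_width: 0.164
```

```bash
python3 hold.py w11
```

```text
glass 19989 normal [-0.0124  0.0004  0.9999]
glass surface centre [ 0.5565 -0.0237  0.2662]
net [([272.9, 97.0], 0.78, array([ 0.5559, -0.0226,  0.2662]))]
top red 18 [0.6795 0.0342 0.2656] tip [0.6702 0.0308 0.2623]
top lens glass z 27 [ 0.5869 -0.0224  0.2656]
top pt [([256.0, 159.2], 0.43)] lc [([277.0, 203.0], 0.66, array([ 0.5567, -0.0285,  0.2662]))]
scene red 20 [0.6827 0.0351 0.2659] tip [0.6745 0.0335 0.2643]
scene lens glass z 332 [ 0.5567 -0.0236  0.2672]
scene pt [([335.8, 176.2], 0.45)] lc [([287.1, 174.2], 0.85, array([ 0.5597, -0.0318,  0.2662]))]
red centroid triangulated [0.6812 0.0352 0.2644]
[ 0.67 -0.04 -0.65  1.81 -0.03  1.26 -1.29]
at [ 0.4846 -0.0437  0.2639] yaw 14.39 tool z [ 0.1009 -0.0042 -0.9949] t 22.32 F [-0.   0.1 -2. ] w 0.164
```

Call:
apply_moves --pt "0.0005 -0.0018 0.0005 0 1" --pt "0 0 0 0 1" --pt "0 0 0 0 1" --pt "0 0 0 0 1"

```text
clock: 22.65
position: [0.4847, -0.0415, 0.2633]
ee_rot: [0.991, 0.125, 0.05, 0.008]
ft_force: [0.3, 0.2, -1.1]
grip_width: 0.164
```

```bash
python3 hold.py w12 | head -4; python3 - <<'E'
from h import *
im=cv2.imread("pics/w12scene.png"); cv2.imwrite("pics/fin.png",cv2.resize(im[90:300,180:440],None,fx=3,fy=2.85))
print(np.abs(manip.get_obs()["joint_velocities"]).max(),manip.get_obs()["position"])
E
```

```text
glass 19987 normal [-0.013   0.0008  0.9999]
glass surface centre [ 0.5567 -0.0215  0.2658]
net [([275.5, 94.4], 0.96, array([ 0.5572, -0.0211,  0.2658]))]
top red 19 [0.6798 0.034  0.2651] tip [0.6712 0.031  0.2594]
0.0014657543226569733 [ 0.48468245 -0.04161772  0.26333674]
```

View pics/fin.png

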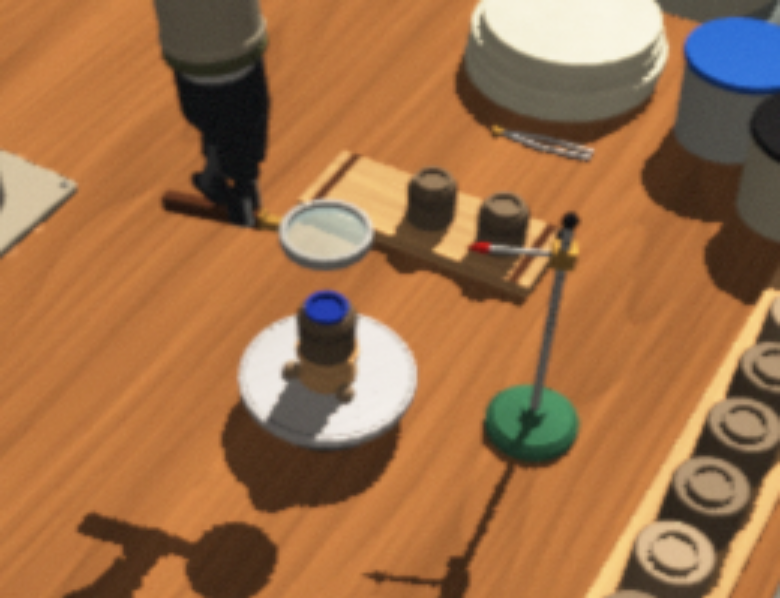

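The lens is at (326,234), over the seated cup at (326,308), with the pointer at (480,247) untouched. Everything is still, so I'm handing in.

```bash
python3 -c "
from workcell import workorder
print(workorder.hand_in())"
```

```text
the job is handed in; nothing more can be done
None
```

The job is handed in at about 23 s of the 53 s allowed. The blue-ringed cup is foot up on the chuck, and the arm is holding the lens over it by its handle.

- **Cup:** I lowered it until it touched (about 20 N at most), eased off and let go. The foot was 0.5–2 mm off the wheel's axis and about 162 mm high, as expected for a seated cup. A wrist-camera depth fit of the foot gave about a 2° slope. I put that down to noise from the ring and recess and did not check it again.
- **Lens position:** the glass is centred over the axis to within about 1 mm by the wrist camera. The networks' lens centres in the top and scene pictures lay 7–10 mm off in y. I trusted the wrist and depth readings, which agreed with each other.
- **Lens height:** the glass surface is at about 0.266 m. The pointer measured between 0.264 and 0.2655 m; single readings at the very end of the tip were lower and more scattered, 0.259–0.265 m.
- **Lens level:** it is off level by about 0.75°. Fast moves had tilted the tool, and I worked most of that out before the final hold. The arm was still at hand-in.
- **Everything else:** the pointer readings did not change. I did not measure the other cups, the tools or the jar again, but nothing was moved near them, and the two plain cups looked in place in the last picture.

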